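# Hook the caddy into the storage box's rim notch

## Task

Pick up the small grey caddy and hook its bent lip over the rim of the white storage box's wall nearest the robot, so that the pocket hangs inside the box; then slide it along that rim until the hook drops fully home into the shallow notch in the rim, and let go. Be gentle: keep hold of the caddy until it sits on the rim, do not press hard on the plastic, do not shove the box along, and leave the other things on the shelf as they are.

Things in the scene. Friction and masses are not known exactly. Their poses are not given: they have to be found in the camera images.
- box: White open storage box, 160 x 280 mm outside (its x, y), 110 mm high, walls and floor 4 mm, loose, about 1.5 kg, slides on the shelf at some 10 N sideways. Origin: centre of its underside; z up. Its -x wall (towards the robot) takes the caddy. Grey clip latches stand out 10 mm from the +y and -y walls, below the rim. Packages up to 69 mm high inside, all beyond box x = +20 mm.
- rim_mid (a point): Middle of the top of the box's -x wall (box x -78, y 0, z 110 mm); axes as the box. The rim is level and smooth but for one notch through the wall, 31 mm long, 7 mm deep, straight-sided. The notch's centre lies anywhere from box y -38 to +38 mm and is not measured: see it or feel for the drop. More than 25 N on the rim is too hard.
- caddy: Small grey hook-on caddy, about 0.12 kg, loose, upright at the start. Origin: centre of the pocket's underside; z up, x from hook side to front. Pocket 40 x 60 mm (x, y), back wall 60 mm high at x -20 to -17 mm. From it a 28 mm wide neck rises and bends over to -x as a 4 mm thick bridge (underside at z 78 mm), ending in a lip at x -33 to -29 mm that hangs down to z 64 mm.
- hook (a point): Centre of the roof of the caddy's downward-open slot (underside of the bridge; caddy x -24.5, y 0, z 78 mm); axes as the caddy. The slot is 9 mm wide (x), 28 mm long (y). This point is 110 mm above the box's underside when the hook rests on the plain rim, 103 mm when home in the notch.
- tab_top (a point): Centre of the top of the caddy's grip tab, 44 mm straight above point hook. The tab is a solid upright block 20 x 14 mm (caddy x, y), 40 mm high, standing on the bridge: grasp it from above across its 14 mm (fingers closing along caddy y).
- incense_holder: Bystander: white ceramic incense holder, round, 76 mm across, 30 mm high; origin centre of underside.
- glass_dish: Bystander: small glass dish, 84 mm across, 30 mm high; origin centre of underside.
- toothbrush: Bystander: bamboo toothbrush lying along its x, about 183 mm long (x -75 to +108 mm), 18 mm high; origin on the underside.
- ice_roller: Bystander: pale ice roller standing on end, 52 mm across, 110 mm high; origin centre of underside.
Not all that is in view belongs to the job. What is shaped like the caddy but turquoise is not meant.

How it is judged:
By the outcome, as a careful person would: the job done as asked, in the order asked, and still so for the second after the job is handed in, with the robot touching nothing.
It also fails if it takes over 72 s, if anything falls off the work surface, if the arm or the gripper's body presses on something with over 40 N, if the wrist force passes 120 N, or if a joint passes its speed limit or range.

## Robot

A 6-joint arm with a two-finger parallel gripper is mounted at the origin on the work surface. World frame = base frame: x ahead of the robot, y to its left, z up, the work surface at z = 0. Lengths are in mm, angles in degrees, forces in N, time in s.
With the tool pointing down it reaches from about 350 to 850 mm from the base axis. Payload 8.1 kg.
Tool frame: the origin (TCP) lies on the centre line of the jaws, within the pads' length; the fingertips stand 19 mm ahead of it and the grasp point (between the pads) is the TCP; z points along the fingers, y is the line along which they close (so a half turn about z gives the same grasp; the last joint's range is limited). The gripper opens to 85 mm and grips with 20 to 120 N. Pads are 22 mm wide; open, the fingers measure 114 mm over their backs; the gripper's body (76 mm by 85 mm) begins 54 mm behind the grasp point. The pads swing forward as they close: fully open they stand 13 mm farther back than shut.
Start: joints at [71.368, 7.471, 85.268, -0, 87.261, -4.893], TCP at [142.483, 582.841, 250.292] pointing down, gripper open.
Joint ranges: [-169.43, 169.43], [-51.17, 129.36], [1.28, 143.12], [-76.62, 256.62], [0, 156.53], [-152.29, 152.29]. Speed limits (degrees/s): [136.94, 136.94, 159.86, 180, 180, 180].

## Interface

Orientations are given as [roll, pitch, yaw] about the fixed x, y, z axes, in that order (R = Rz(yaw) Ry(pitch) Rx(roll)).
In Python, from bench import r gives the robot as it stands. The module is installed in compiled form; this text tells all that it offers.
- The arm moves only by the tool servo_tool, never from a script. Its arguments are lists of equal length, an entry for each row: "fingers": the finger opening in m, from 0 to 0.0854; "linear": the shift along the tool's x, y, z in m, a list of three; "rotation": the turn, a rotation vector about the tool's x, y, z in degrees, a list of three. A call has 1 to 10 rows; each row is the pose to reach, as a shift and turn from the pose commanded when the call began, along the tool's axes at that moment; what a row does not reach only later rows make up. A row lasts 1/10 s, in which the tool goes at most 50 mm and 8.59 degrees, less where a joint would pass 70% of its speed; a pose out of reach is approached as far as the arm can. A call with a gripper value outside its range is refused whole. The fingers move at their own pace and stop on an object; "force" is the grip in N (left out, the last holds). Time passes only in rows, so rows that repeat a pose let the fingers close. It gives the time, the measured TCP pose, the force, the opening and the grip force at its end, in the units of the state.
- r.sense(): the state, without advancing time (a new reading comes with each control period).
- r.snapshot(name): name is "scene" or "top"; returns a dict with "frame" (384x512x3 uint8, red, green, blue), "fx", "fy", "cx", "cy" (pixels), "camera_from_world" (4x4, takes a point from world to camera coordinates). Camera axes: x right, y up, looking along -z (the intrinsics and any distortion apply to the point x, -y, -z); pixel columns grow to the right and rows downward; lengths in mm; the calibration is good to about 2 mm. A picture is of the moment at which its call begins. There is no depth.
- r.hand_in(): hands the job in; it is judged then, once.
The state is a dict: "time": time; "joint_pos": joint angles; "qd": joint speeds; "joint_efforts": joint torques, N m; "tool_pos": TCP position; "tcp_rot": TCP orientation; "ft_force": force on the tool from outside, world axes, zero at the start; "wrist_torque": the same for the moment, N m; "finger_gap": finger opening in mm; "grip_force": force on a finger pad.
Only numpy, scipy, OpenCV 4.12 (cv2) and the standard library are available. Lean on these libraries where they do the work, as an engineer would, in place of code of your own. Each camera call takes 0.05 s, during which the arm holds its last target. There are 200 camera calls.

## Working session

There is one attempt and no reset: what is moved stays moved. The work goes in short steps, Python scripts to look and compute and a tool call to move; the robot and the scene stay as the last step left them, time stands still between calls to the robot, and variables do not carry over. Pictures are saved under pics/ and viewed, at most 10 in all, crops included, and the job is handed in when it is done.

Besides the shell and the picture viewer there is one more tool, called after "Emit:" in YAML: its name, and indented under it one key for each argument. servo_tool: Moves the arm, as the interface text tells. Its arguments: {"type":"object","properties":{"fingers":{"type":"array","items":{"type":"number"}},"linear":{"type":"array","items":{"type":"array","items":{"type":"number"}}},"rotation":{"type":"array","items":{"type":"array","items":{"type":"number"}}},"force":{"type":"number"}},"required":["fingers","linear","rotation"]}

```bash
mkdir -p pics
python3 - <<'E'
from bench import r
import cv2,pickle
d={}
for n in("scene","top"):
    s=r.snapshot(n); d[n]=s
    cv2.imwrite(f"pics/{n}0.png",s["frame"][:,:,::-1])
    print(n,s["fx"],s["fy"],s["cx"],s["cy"],[k for k in s]);print(s["camera_from_world"].round(3))
pickle.dump(d,open("d0.pkl","wb"))
print(r.sense())
E
```

```text
scene 382.73214734622235 382.73214734622235 256.28366564720426 190.49114602434565 ['frame', 'fx', 'fy', 'cx', 'cy', 'camera_from_world']
[[-3.600000e-01  9.330000e-01 -1.800000e-02  2.428960e+02]
 [-6.410000e-01 -2.330000e-01  7.310000e-01  3.101330e+02]
 [ 6.780000e-01  2.750000e-01  6.820000e-01 -1.191614e+03]
 [ 0.000000e+00  0.000000e+00  0.000000e+00  1.000000e+00]]
top 401.13750434723534 401.13750434723534 257.3398179732205 198.10355315542432 ['frame', 'fx', 'fy', 'cx', 'cy', 'camera_from_world']
[[ 1.90000e-02 -1.00000e+00 -4.00000e-03 -8.11000e+00]
 [ 9.87000e-01  1.80000e-02  1.58000e-01 -5.78016e+02]
 [-1.58000e-01 -7.00000e-03  9.87000e-01 -8.41987e+02]
 [ 0.00000e+00  0.00000e+00  0.00000e+00  1.00000e+00]]
{'time': 0.1, 'joint_pos': array([ 7.13671029e+01,  7.51082940e+00,  8.53233976e+01, -1.18341867e-04,
        8.72617259e+01, -4.89397232e+00]), 'qd': array([ 0.04973966,  0.00231109, -0.02969669, -0.0610737 , -0.03894723,
        0.03455504]), 'joint_efforts': array([ 1.40347416e-03, -5.70953536e+01, -5.01939690e+01, -1.32563032e-04,
        8.20616609e-03,  1.59380426e-05]), 'tool_pos': array([142.33791643, 582.39305318, 249.34537204]), 'tcp_rot': array([-1.79904387e+02, -8.06817320e-03,  1.66261074e+02]), 'ft_force': array([0.72437501, 0.25477805, 0.19879924]), 'wrist_torque': array([ 0.05345163, -0.01169148, -0.03023377]), 'grip_force': 0.0, 'finger_gap': 85.23164794294075}
```

View pics/scene0.png

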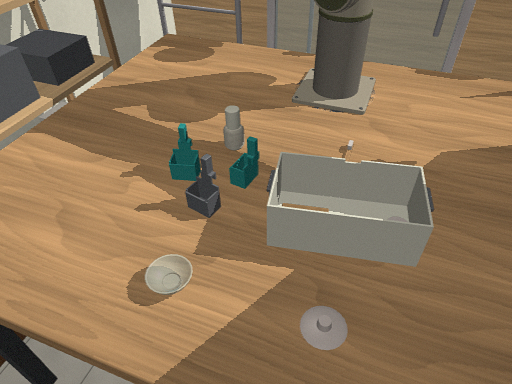

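View pics/top0.png

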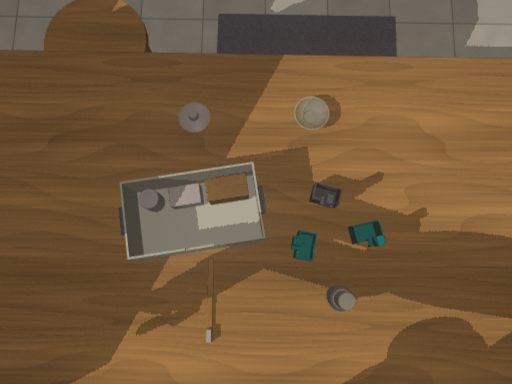

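The top view shows the box around (193,210), the grey caddy at (325,195), and turquoise decoys at (304,246) and (367,235). I'll enlarge the caddy and the near rim.

Run:
```python
import cv2,pickle,numpy as np
d=pickle.load(open("d0.pkl","rb"))
t=d["top"]["frame"][:,:,::-1];s=d["scene"]["frame"][:,:,::-1]
R=lambda a,w,h:cv2.resize(a,(w,h),interpolation=cv2.INTER_CUBIC)
a=R(t[175:275,285:395],330,300)     # x3, origin 285,175
b=R(s[120:220,165:265],300,300)     # x3, origin 165,120
c=R(t[230:265,115:270],155*5,35*5)   # x5, origin 115,230
im=np.zeros((600,800,3),np.uint8); im[:300,:330]=a; im[:300,340:640]=b; im[310:485,:775]=c
cc=R(s[150:175,270:430],160*5-10,100); im[490:590,:790]=cc
cv2.imwrite("pics/c1.png",im)
```

```text
(no output)
```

View pics/c1.png

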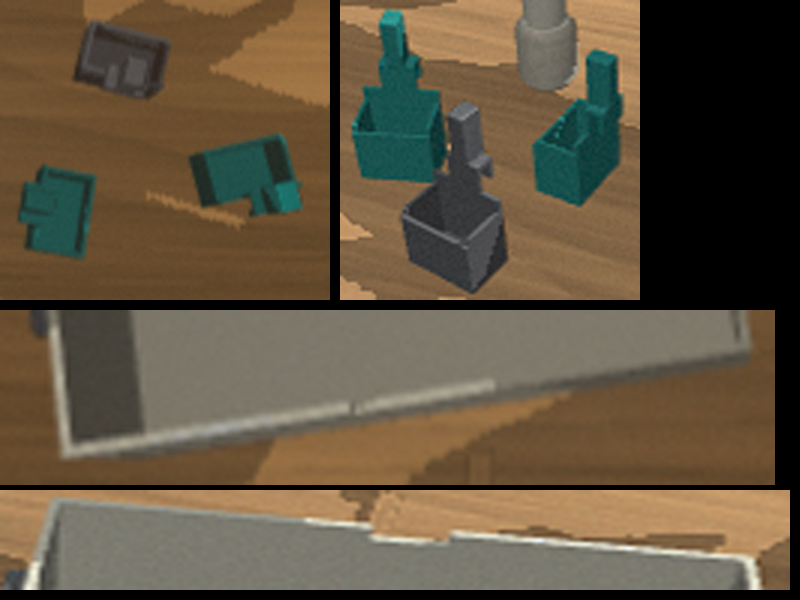

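The collage shows the grey caddy with its tab top near top pixel (330,198) and scene pixel (207,156), hook side towards the robot. The notch is clear in the scene view, at columns ~345–361 and row ~162.

```bash
cat > h.py <<'E'
import numpy as np,cv2,pickle
def ray(s,u,v):
    M=s["camera_from_world"];R,t=M[:3,:3],M[:3,3]
    d=R.T@np.array([(u-s["cx"])/s["fx"],-(v-s["cy"])/s["fy"],-1]);return -R.T@t,d
def onz(s,u,v,z):
    o,d=ray(s,u,v);return o+d*(z-o[2])/d[2]
def proj(s,p):
    M=s["camera_from_world"];q=M[:3,:3]@np.array(p,float)+M[:3,3]
    return np.array([s["cx"]-s["fx"]*q[0]/q[2],s["cy"]+s["fy"]*q[1]/q[2]])
def tri(s1,p1,s2,p2):
    o1,d1=ray(s1,*p1);o2,d2=ray(s2,*p2);k=np.linalg.lstsq(np.c_[d1,-d2],o2-o1,rcond=None)[0]
    a,b=o1+k[0]*d1,o2+k[1]*d2;return (a+b)/2,np.linalg.norm(a-b)
E
python3 - <<'E'
from h import *
np.set_printoptions(precision=1,suppress=True)
d=pickle.load(open("d0.pkl","rb"));T,S=d["top"],d["scene"]
for s in(T,S):print("cam",ray(s,0,0)[0])
# caddy mask: grey (low saturation), dark
for n,s,(x0,y0,x1,y1) in(("top",T,(300,175,350,215)),("scene",S,(180,150,226,220))):
    c=s["frame"][y0:y1,x0:x1].astype(int)
    m=((c[...,0]-c[...,2])<12)&((c[...,1]-c[...,0])<15)
    m=cv2.morphologyEx(m.astype(np.uint8),cv2.MORPH_OPEN,np.ones((2,2)))
    print(n);[print(y0+i,''.join('#' if q else '.' for q in r)) for i,r in enumerate(m)]
# rim: bright low-sat row runs; corners in top
f=T["frame"];hsv=cv2.cvtColor(f,cv2.COLOR_RGB2HSV)
m=(hsv[...,1]<70).astype(np.uint8);m=cv2.morphologyEx(m,cv2.MORPH_CLOSE,np.ones((7,7)))
m=m[150:275,105:275].copy()
cn=max(cv2.findContours(m,0,1)[0],key=cv2.contourArea)+[105,150]
print(cv2.minAreaRect(cn),cv2.approxPolyDP(cn,5,True).reshape(-1,2))
print("notch ends",[onz(S,u,v,103) for u,v in((344.9,162.3),(361,162.8))])
print("tab",tri(T,(330.5,198),S,(206.7,156.5)))
E
```

```text
cam [437.9  -3.1 922.7]
cam [1094.   173.2  590.2]
top
175 ..................................................
176 ..................................................
177 ..................................................
178 ..................................................
179 ..................................................
180 ..................................................
181 ..................................................
182 ..................................................
183 ..................................................
184 ................##................................
185 ................##....###.........................
186 ...............###....###.........................
187 ...............##............####.................
188 ...............###...........####.................
189 ..............#########.............##............
190 ..............##########............##............
191 ..............###############.....................
192 .............#####################................
193 .............#########################............

[... 4325 characters left out ...]
2 ..................###################.........
213 ....................################..........
214 ......................#############...........
215 ........................##########............
216 .........................########.............
217 ...........................#####..............
218 .............................##...............
219 ..............................................
((191.43753051757812, 210.900390625), (80.1524887084961, 145.70091247558594), 81.11934661865234) [[253 163]
 [120 182]
 [127 258]
 [264 239]
 [265 210]]
notch ends [array([471. , 114.6, 103. ]), array([461.7, 145.2, 103. ])]
tab (array([ 568.8, -145.1,  121.1]), np.float64(1.0456712350068464))
```

Run:
```python
from h import *
np.set_printoptions(precision=1,suppress=True)
d=pickle.load(open("d0.pkl","rb"));T,S=d["top"],d["scene"]
c=[onz(S,*p,0)[:2] for p in((189.5,208),(210,218.5),(220.5,207.5))];print("caddy base",c)
a=c[1]-c[0];b=c[1]-c[2];print(np.linalg.norm(a),np.linalg.norm(b),"yaw y-edge",np.degrees(np.arctan2(-a[0],a[1])),"x-edge",np.degrees(np.arctan2(b[1],b[0])))
# near rim outer edge in top: subpixel edge by line fit of bright->dark in gray gradient (saturation jump)
hsv=cv2.cvtColor(T["frame"],cv2.COLOR_RGB2HSV);sat=hsv[...,1].astype(float)
P=[]
for u in range(134,258,1):
    v0=int(257-(u-127)*19/137.)
    col=sat[v0-6:v0+9,u]
    j=np.where((col[:-1]<90)&(col[1:]>=90))[0]
    if len(j):P.append((u,v0-6+j[-1]+(90-col[j[-1]])/(col[j[-1]+1]-col[j[-1]])+0.5-0.5))
P=np.array(P);k=np.polyfit(P[:,0],P[:,1],1);res=P[:,1]-np.polyval(k,P[:,0]);
ok=abs(res)<.8;k=np.polyfit(P[ok,0],P[ok,1],1);print(k,ok.sum(),res.round(1))
e=[onz(T,u,np.polyval(k,u),110) for u in(127,264)];print("outer rim",e,"yaw",np.degrees(np.arctan2(-(e[0]-e[1])[0],(e[0]-e[1])[1])),np.linalg.norm(e[0]-e[1]))
# scene: rim inner/outer profile near notch
hs=cv2.cvtColor(S["frame"],cv2.COLOR_RGB2HSV)
for u in range(330,376,2):print(u,hs[154:170,u,1],hs[154:170,u,2])
# top profile along rim
for u in range(160,216,3):
    v0=int(257-(u-127)*19/137.);print(u,v0-5,T["frame"][v0-5:v0+5,u].mean(1).astype(int))
```

```text
caddy base [array([ 608.6, -180.6]), array([ 621.1, -125.1]), array([ 584.1, -118. ])]
56.920591330561955 37.71365470764746 yaw y-edge -12.751019310458288 x-edge -10.785426103654041
[ -0.2 281.2] 122 [-1.2 -1.1 -0.7 -0.6 -0.5 -0.5 -0.3 -0.2 -0.   0.1  0.2  0.2  0.1  0.1
  0.2  0.3  0.2  0.2  0.3  0.2  0.2  0.3  0.3  0.2  0.2  0.2  0.1  0.3
  0.2  0.3  0.4  0.2  0.1  0.2  0.3  0.2  0.1  0.2  0.1 -0.   0.1  0.1
  0.1  0.1 -0.  -0.1  0.1  0.2  0.1  0.2  0.   0.1  0.1  0.1  0.1 -0.1
  0.1  0.  -0.1  0.  -0.1 -0.  -0.  -0.1 -0.2 -0.   0.1 -0.  -0.1  0.1
 -0.  -0.1  0.1 -0.  -0.1 -0.  -0.1 -0.1 -0.1 -0.2  0.  -0.1 -0.1 -0.
 -0.1  0.  -0.  -0.1  0.  -0.1 -0.1 -0.1 -0.1 -0.2 -0.   0.  -0.1  0.1
  0.1 -0.   0.1  0.2 -0.  -0.  -0.  -0.1  0.   0.1 -0.1 -0.1  0.  -0.
  0.   0.  -0.2 -0.2  0.   0.   0.1  0.   0.1 -0.1 -0.2 -0. ]
outer rim [array([434.2, 261. , 110. ]), array([481.6, -12.7, 110. ])] yaw 9.827245806884406 277.7797978802658
330 [119 117 125  20  26  27  26  24  26  27  27  27  22  23  20  27] [185 187 175 156 126 124 126 125 127 124 125 123 125 122 125 124]
332 [120 120 125  24  20 
[... 3216 characters left out ...]

175 245 [117 117 116 116 127 148 146 113  91  95]
178 244 [117 117 116 117 115 138 161 137  91  94]
181 244 [118 119 116 117 125 150 148 111  93  92]
184 244 [118 117 117 117 133 153 131  92  93  96]
187 243 [117 117 115 118 118 121 131 125  94  93]
190 243 [118 117 116 114 131 155 142 100  93  98]
193 242 [116 116 117 117 123 144 153 125  93  90]
196 242 [117 118 118 117 132 154 145 102  93 101]
199 242 [118 116 120 123 144 153 126  93  96 102]
202 241 [117 118 119 117 134 156 143 101  92  99]
205 241 [117 117 118 123 142 154 124  92  96 105]
208 240 [119 117 117 119 134 156 142 103  94 101]
211 240 [117 119 118 123 145 151 120  93  95 103]
214 239 [118 119 117 119 118 117 110  95  92  98]
```

Run:
```python
from h import *
np.set_printoptions(precision=1,suppress=True)
d=pickle.load(open("d0.pkl","rb"));T,S=d["top"],d["scene"]
def yaw(e,f):return np.degrees(np.arctan2(-(e-f)[0],(e-f)[1]))
g=T["frame"].mean(2);P=[]
for u in range(136,213):
    if 176<=u<=196: continue
    vc=252.9-(u-160)*0.16;v=np.arange(int(vc)-3,int(vc)+5);w=np.clip(g[v,u]-120,0,None);P.append((u,(w*v).sum()/w.sum()))
P=np.array(P);k=np.polyfit(P[:,0],P[:,1],1);print("rms",np.std(P[:,1]-np.polyval(k,P[:,0])))
e,f=[onz(T,u,np.polyval(k,u),110) for u in(136,212)];print("top rim mid line",e,f,yaw(e,f))
lin=lambda y:e[0]+(f-e)[0]*(y-e[1])/(f-e)[1]
g=S["frame"].max(2).astype(float);h=cv2.cvtColor(S["frame"],cv2.COLOR_RGB2HSV)[...,1].astype(float);Q=[]
for u in list(range(300,343))+list(range(364,410)):
    v0=int(158.5+(u-345)*0.11);
    hc=h[v0-5:v0+5,u];j=np.where((hc[:-1]>=75)&(hc[1:]<75))[0]
    gc=g[v0-5:v0+6,u];
    if not len(j):continue
    j=j[0];a=v0-5+j+(hc[j]-75)/(hc[j]-hc[j+1])
    i=np.where(gc[j+1:]<140)[0]
    if not len(i):continue
    b=v0-5+j+1+i[0]-.5;Q.append((u,a,b))
Q=np.array(Q);ka=np.polyfit(Q[:,0],Q[:,1],1);kb=np.polyfit(Q[:,0],Q[:,2],1)
for kk in(ka,kb):
    a,b=[onz(S,u,np.polyval(kk,u),110) for u in(345.,361.)];print("scene rim edge",a,b,yaw(*sorted((onz(S,410,np.polyval(kk,410),110),onz(S,300,np.polyval(kk,300),110)),key=lambda p:-p[1])),"top x there",lin(a[1]),lin(b[1]))
# ends of the box rim from top corners (outer), z=110
for u,v in((127,258),(264,239),(253,163),(120,182)):print("corner",onz(T,u,v,110))
# top notch ends
print("notch top",[onz(T,u,np.polyval(k,u),103) for u in(185.2,)])
t=np.array([569,-145]);
```

```text
rms 0.1407188790259321
top rim mid line [444.5 243.6 110. ] [471.5  91.9 110. ] 10.083159482342621
scene rim edge [466.  112.8 110. ] [460.5 143.8 110. ] 10.03142029199114 top x there 467.76416385276787 462.2562955384501
scene rim edge [470.9 113.8 110. ] [465.7 144.7 110. ] 9.499095073842804 top x there 467.5884224341339 462.0972295063113
corner [441.3 261.5 110. ]
corner [484.5 -12.7 110. ]
corner [641.6  12.8 110. ]
corner [596.3 286.9 110. ]
notch top [array([462.2, 146.8, 103. ])]
```

Both views agree: rim yaw ≈ 10°, notch centre ≈ (465,129), tab top ≈ (569.5,−144.7), caddy yaw ≈ −12°. Next I work out the approach.

```bash
cat > mv.py <<'E'
import sys,numpy as np
from scipy.spatial.transform import Rotation as R
from bench import r
def plan(x,y,z,yaw,s=None):
    s=s or r.sense();C=R.from_euler("xyz",s["tcp_rot"],degrees=True);G=R.from_euler("xyz",[180,0,yaw],degrees=True)
    print("lin mm",C.inv().apply(np.array([x,y,z])-s["tool_pos"]).round(1),"rot",(C.inv()*G).as_rotvec(degrees=True).round(2))
if __name__=="__main__":plan(*map(float,sys.argv[1:5]))
E
python3 mv.py 569.5 -144.7 180 168
```

```text
lin mm [-587.6 -604.7   70.3] rot [-0.1  -0.01 -1.74]
```

Emit:
servo_tool:
  fingers: [0.06,0.06,0.06,0.06,0.06,0.06,0.06,0.06,0.06,0.06]
  linear:
    - [-0.014,-0.0145,0]
    - [-0.038,-0.039,0]
    - [-0.07,-0.072,0]
    - [-0.104,-0.107,0]
    - [-0.138,-0.142,0]
    - [-0.172,-0.177,0]
    - [-0.206,-0.212,0]
    - [-0.24,-0.247,0]
    - [-0.274,-0.282,0]
    - [-0.3,-0.309,0]
  rotation:
    - [0,0,0]
    - [0,0,0]
    - [0,0,0]
    - [0,0,0]
    - [0,0,0]
    - [0,0,0]
    - [0,0,0]
    - [0,0,0]
    - [0,0,0]
    - [0,0,0]
  force: 30

```text
time: 1.1
tool_pos: [361.2, 209.0, 250.1]
tcp_rot: [-180.0, 0.0, 166.2]
ft_force: [1.1, 1.1, 0.3]
finger_gap: 59.7
grip_force: 0.0
```

```bash
python3 mv.py 569.5 -144.7 180 168
```

```text
lin mm [-286.6 -293.9   70.3] rot [-0.02  0.01 -1.79]
```

Emit:
servo_tool:
  fingers: [0.05,0.05,0.05,0.05,0.05,0.05,0.05,0.05,0.05,0.05]
  linear:
    - [-0.034,-0.035,0]
    - [-0.068,-0.07,0]
    - [-0.102,-0.105,0]
    - [-0.136,-0.14,0]
    - [-0.17,-0.175,0]
    - [-0.204,-0.21,0.01]
    - [-0.236,-0.242,0.02]
    - [-0.264,-0.27,0.03]
    - [-0.28,-0.287,0.04]
    - [-0.2866,-0.2939,0.05]
  rotation:
    - [0,0,0]
    - [0,0,0]
    - [0,0,0]
    - [0,0,0]
    - [0,0,0]
    - [0,0,-0.5]
    - [0,0,-1]
    - [0,0,-1.5]
    - [0,0,-1.8]
    - [0,0,-1.8]

```text
time: 2.1
tool_pos: [569.4, -144.2, 199.0]
tcp_rot: [-180.0, -0.1, 167.9]
ft_force: [-0.7, 0.4, 0.4]
finger_gap: 49.8
grip_force: 0.0
```

```bash
python3 mv.py 569.5 -144.7 106 168
python3 - <<'E'
from h import *;from bench import r
im=np.zeros((600,800,3),np.uint8);d={}
for n,(x0,y0),o in(("top",(290,165),0),("scene",(170,110),400)):
    s=r.snapshot(n);d[n]=s;c=s["frame"][y0:y0+110,x0:x0+100,::-1];im[:440,o:o+400]=cv2.resize(c,(400,440),interpolation=cv2.INTER_CUBIC)
cv2.imwrite("pics/c2.png",im);pickle.dump(d,open("d1.pkl","wb"))
for z in(200,122):print(z,proj(d["top"],(569.5,-144.7,z)),proj(d["scene"],(569.5,-144.7,z)))
E
```

```text
lin mm [-0.3 -0.4 93. ] rot [-0.01 -0.06 -0.06]
200 [337.59589937 190.89953606] [201.92561937 123.0111452 ]
122 [330.11180469 197.68118646] [206.43110603 156.36058278]
```

View pics/c2.png

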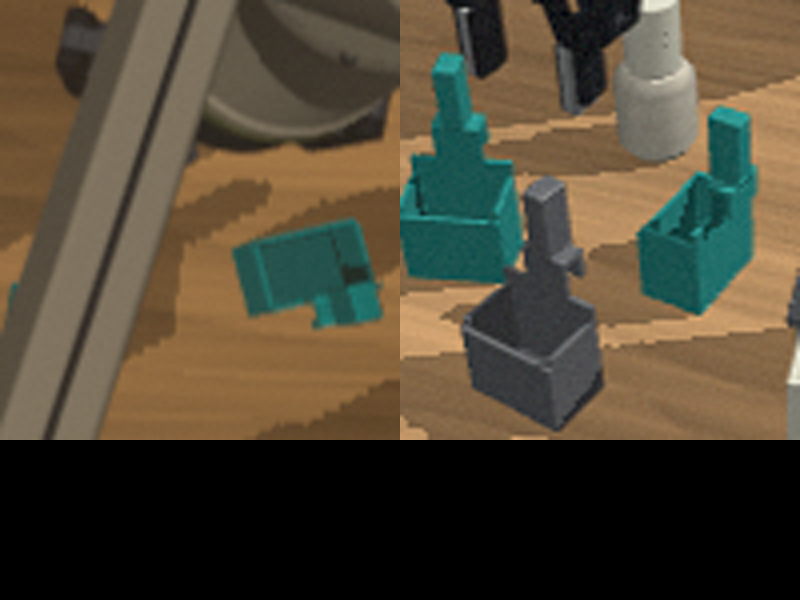

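The scene crop shows the open fingertips at about (191,129) and (214,137), straddling the grey tab top at (206,156). The top view is blocked by the arm. I'll descend.

Emit:
servo_tool:
  fingers: [0.05,0.05,0.05,0.05,0.05,0.05,0.05]
  linear:
    - [0,0,0.01]
    - [0,0,0.03]
    - [0,0,0.05]
    - [0,0,0.07]
    - [0,0,0.085]
    - [0,0,0.092]
    - [0,0,0.092]
  rotation:
    - [0,0,0]
    - [0,0,0]
    - [0,0,0]
    - [0,0,0]
    - [0,0,0]
    - [0,0,0]
    - [0,0,0]

```text
time: 2.9
tool_pos: [568.4, -141.3, 107.4]
tcp_rot: [180.0, -0.1, 168.1]
ft_force: [0.5, -0.3, 0.5]
finger_gap: 50.3
grip_force: 0.0
```

Emit:
servo_tool:
  fingers: [0.03,0.02,0.012,0.005,0.005,0.005]
  linear:
    - [0,0,0]
    - [0,0,0]
    - [0,0,0]
    - [0,0,0]
    - [0,0,0]
    - [0,0,0]
  rotation:
    - [0,0,0]
    - [0,0,0]
    - [0,0,0]
    - [0,0,0]
    - [0,0,0]
    - [0,0,0]
  force: 30

```text
time: 3.5
tool_pos: [569.5, -142.4, 109.0]
tcp_rot: [-180.0, 0.1, 168.1]
ft_force: [-1.8, -0.6, 5.1]
finger_gap: 13.4
grip_force: 34.1
```

Emit:
servo_tool:
  fingers: [0.005,0.005,0.005,0.005,0.005,0.005,0.005]
  linear:
    - [0,0,-0.005]
    - [0,0,-0.02]
    - [0,0,-0.05]
    - [0,0,-0.085]
    - [0,0,-0.12]
    - [0,0,-0.14]
    - [0,0,-0.145]
  rotation:
    - [0,0,0]
    - [0,0,0]
    - [0,0,0]
    - [0,0,0]
    - [0,0,0]
    - [0,0,0]
    - [0,0,0]

```text
time: 4.2
tool_pos: [570.6, -142.6, 258.0]
tcp_rot: [-180.0, 0.4, 168.1]
ft_force: [0.1, 0.7, -1.7]
finger_gap: 13.3
grip_force: 33.2
```

Run:
```python
from mv import *
s=r.sense();print(s["tool_pos"],s["ft_force"],s["grip_force"],s["finger_gap"])
# hook target on rim: 46 mm toward -y along the rim from notch centre (465,129.3), rim yaw 10
a=np.radians(10);yd=np.array([-np.sin(a),np.cos(a)])
p=np.array([465,129.3])-46*yd;print(p)
plan(*p,252,190)
```

```text
[ 570.64517751 -142.56540695  257.99733688] [ 0.10786106  0.66583586 -1.68473581] 33.2263308763504 13.253053786753641
[472.98781617  83.99884336]
lin mm [142.4 201.5   5. ] rot [ -0.11   0.35 -21.93]
```

Emit:
servo_tool:
  fingers: [0.005,0.005,0.005,0.005,0.005,0.005,0.005,0.005,0.005,0.005]
  linear:
    - [0.007,0.01,0]
    - [0.021,0.03,0]
    - [0.04,0.056,0]
    - [0.06,0.085,0]
    - [0.08,0.113,0]
    - [0.1,0.141,0]
    - [0.118,0.167,0]
    - [0.132,0.187,0]
    - [0.14,0.198,0]
    - [0.142,0.2015,0]
  rotation:
    - [0,0,-1]
    - [0,0,-3]
    - [0,0,-6]
    - [0,0,-9]
    - [0,0,-12]
    - [0,0,-15]
    - [0,0,-18]
    - [0,0,-20]
    - [0,0,-21.5]
    - [0,0,-21.9]

```text
time: 5.2
tool_pos: [470.5, 85.7, 251.9]
tcp_rot: [180.0, -0.1, -169.9]
ft_force: [0.6, -0.4, -1.1]
finger_gap: 13.5
grip_force: 33.1
```

Emit:
servo_tool:
  fingers: [0.005,0.005,0.005]
  linear:
    - [0,0,0]
    - [0,0,0]
    - [0,0,0]
  rotation:
    - [0,0,0]
    - [0,0,0]
    - [0,0,0]

```text
time: 5.5
tool_pos: [472.2, 83.5, 253.1]
tcp_rot: [-180.0, -0.0, -170.1]
ft_force: [-0.0, 0.2, -1.2]
finger_gap: 13.7
grip_force: 33.1
```

Run:
```python
from h import *;from bench import r
im=np.zeros((600,800,3),np.uint8);d={}
st=r.sense();print(st["tool_pos"],st["tcp_rot"],st["ft_force"],st["wrist_torque"])
for n,(x0,y0),o in(("top",(150,160),0),("scene",(270,80),400)):
    s=r.snapshot(n);d[n]=s;c=s["frame"][y0:y0+100,x0:x0+100,::-1];im[:400,o:o+400]=cv2.resize(c,(400,400),interpolation=cv2.INTER_CUBIC)
d["st"]=st
cv2.imwrite("pics/c3.png",im);pickle.dump(d,open("d2.pkl","wb"))
```

```text
[472.17437857  83.50595708 253.1232227 ] [-1.79987046e+02 -1.82509050e-02 -1.70133534e+02] [-0.04160971  0.24894399 -1.19692263] [0.02604037 0.01992506 0.02323013]
```

View pics/c3.png

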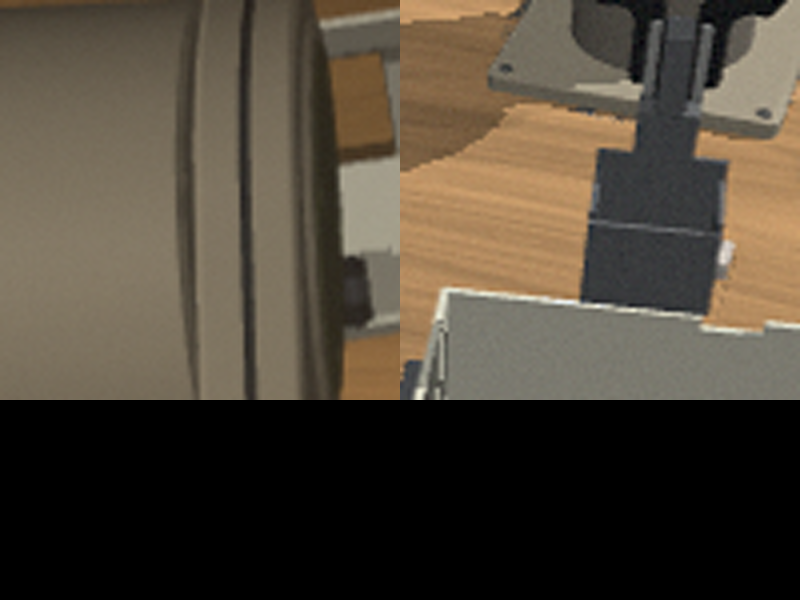

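The scene crop shows the held caddy upright beyond the near wall: pocket front bottom corners at scene pixels ~(315.7,155) and (347.5,158.7), with the notch to its right. The top view is occluded. Next I'll check where the hook is relative to the rim.

Run:
```python
from h import *
from scipy.spatial.transform import Rotation as Ro
np.set_printoptions(precision=2,suppress=True)
d=pickle.load(open("d2.pkl","rb"));S=d["scene"]
# commanded chain
C=Ro.from_euler("xyz",[180,0,166.261],degrees=True);p=np.array([142.483,582.841,250.292])
for lin,rz,meas in(([-300,-309,0],0,[361.2,209,250.1]),([-286.6,-293.9,50],-1.8,[569.4,-144.2,199]),([0,0,92],0,[568.4,-141.3,107.4]),([0,0,-145],0,[570.6,-142.6,258]),([142,201.5,0],-21.9,[472.2,83.5,253.1])):
    p=p+C.apply(lin);C=C*Ro.from_rotvec([0,0,rz],degrees=True);print(p,C.as_euler("xyz",degrees=True)[2],"meas-cmd",np.array(meas)-p)
print("now cmd",p)
g=np.array([569.2,-144.6])  # cmd xy at grasp approx
a=np.radians(10);X=np.array([np.cos(a),np.sin(a)]);Y=np.array([-np.sin(a),np.cos(a)])
print("obs corners",onz(S,315.75,155,144),onz(S,347.5,158.75,144))
for dx in(-2,0,2):
  for zb in(143,145):
    h=p[:2]+dx*X
    print(dx,zb,[proj(S,[*(h+44.5*X+y*Y),zb]) for y in(-30,30)],[proj(S,[*(h+44.5*X+y*Y),zb+0]) for y in()])
# edge measure: dark caddy mask corners
c=S["frame"];m=(c.max(2)<85).astype(np.uint8)
for u in range(318,348,4):
    col=c[130:165,u].max(1).astype(int);print(u,col)
```

```text
[360.51 211.43 250.29] 166.26099999999997 meas-cmd [ 0.69 -2.43 -0.19]
[ 569.11 -142.13  200.29] 168.061 meas-cmd [ 0.29 -2.07 -1.29]
[ 569.11 -142.13  108.29] 168.061 meas-cmd [-0.71  0.83 -0.89]
[ 569.11 -142.13  253.29] 168.061 meas-cmd [ 1.49 -0.47  4.71]
[471.87  84.39 253.29] -170.03900000000002 meas-cmd [ 0.33 -0.89 -0.19]
now cmd [471.87  84.39 253.29]
obs corners [520.23  63.62 144.  ] [511.37 121.97 144.  ]
-2 143 [array([315.16, 154.87]), array([347.38, 158.2 ])] []
-2 145 [array([315.25, 154.03]), array([347.53, 157.36])] []
0 143 [array([315.07, 155.51]), array([347.35, 158.86])] []
0 145 [array([315.16, 154.67]), array([347.51, 158.01])] []
2 143 [array([314.99, 156.15]), array([347.33, 159.52])] []
2 145 [array([315.08, 155.31]), array([347.49, 158.67])] []
318 [104 105  96  58  57 110  59  60  57  57  58  66  57  63  62  62  58  62
  61  61  60  65  59  63  59  53 220 120 119 121 123 121 124 123 120]
322 [ 55  64  59  60  61  81  86  59  57  63  66  60  59  58  60  59  62  61
  61  59  60  60  62  55  56  55 184 151 121 123 121 118 122 123 125]
326 [ 63  57  62  61  6
[... 158 characters left out ...]
75  62  62  63  61  58  65  57  58  61  62
  59  61  59  59  60  64  59  61  53 192 151 119 120 126 123 122 125]
334 [ 63  59  63  58  60  62  73 100  63  58  53  65  62  57  61  62  61  62
  63  63  61  64  57  57  62  57  56  97 189 120 121 124 119 126 121]
338 [ 62  60  61  64  55  61  57 111  60  59  61  59  59  65  60  58  58  58
  59  58  60  61  59  62  62  62  59  51 193 119 121 124 123 124 123]
342 [ 62  61  56  62  60  62  61  85  87  59  60  53  61  56  58  62  61  63
  56  56  60  56  61  62  60  62  58  58 138 152 118 122 123 127 124]
346 [ 64  56  59  58  65  59  65  59  73  56  60  60  55  58  62  60  65  59
  60  64  59  62  59  55  58  61  58  68  79 182 180 215 203 117 124]
```

Emit:
servo_tool:
  fingers: [0.005,0.005,0.005,0.005,0.005,0.005,0.005,0.005]
  linear:
    - [-0.0007,0,0.01]
    - [-0.0007,0,0.024]
    - [-0.0007,0,0.03]
    - [-0.0007,0,0.034]
    - [-0.0007,0,0.037]
    - [-0.0007,0,0.04]
    - [-0.0007,0,0.043]
    - [-0.0007,0,0.046]
  rotation:
    - [0,0,0]
    - [0,0,0]
    - [0,0,0]
    - [0,0,0]
    - [0,0,0]
    - [0,0,0]
    - [0,0,0]
    - [0,0,0]

```text
time: 6.4
tool_pos: [472.7, 84.6, 207.4]
tcp_rot: [-180.0, 0.0, -170.0]
ft_force: [-0.4, 0.3, -2.3]
finger_gap: 13.6
grip_force: 33.1
```

Emit:
servo_tool:
  fingers: [0.005,0.005,0.005,0.005,0.005,0.005,0.005]
  linear:
    - [0,0,0.008]
    - [0,0,0.018]
    - [0,0,0.028]
    - [0,0,0.037]
    - [0,0,0.044]
    - [0,0,0.048]
    - [0,0,0.048]
  rotation:
    - [0,0,0]
    - [0,0,0]
    - [0,0,0]
    - [0,0,0]
    - [0,0,0]
    - [0,0,0]
    - [0,0,0]

```text
time: 7.1
tool_pos: [472.1, 84.5, 158.5]
tcp_rot: [180.0, -0.1, -170.0]
ft_force: [0.9, -1.0, -1.3]
finger_gap: 13.3
grip_force: 33.1
```

Emit:
servo_tool:
  fingers: [0.005,0.005,0.005,0.005,0.005]
  linear:
    - [0,0,0.002]
    - [0,0,0.004]
    - [0,0,0.006]
    - [0,0,0.008]
    - [0,0,0.009]
  rotation:
    - [0,0,0]
    - [0,0,0]
    - [0,0,0]
    - [0,0,0]
    - [0,0,0]

```text
time: 7.6
tool_pos: [472.5, 84.5, 150.1]
tcp_rot: [180.0, -0.0, -170.0]
ft_force: [-0.4, 0.2, -0.5]
finger_gap: 13.4
grip_force: 33.1
```

Emit:
servo_tool:
  fingers: [0.005,0.005,0.005,0.005,0.005]
  linear:
    - [0,0,0.002]
    - [0,0,0.004]
    - [0,0,0.006]
    - [0,0,0.008]
    - [0,0,0.008]
  rotation:
    - [0,0,0]
    - [0,0,0]
    - [0,0,0]
    - [0,0,0]
    - [0,0,0]

```text
time: 8.1
tool_pos: [472.3, 84.5, 141.9]
tcp_rot: [180.0, -0.0, -170.0]
ft_force: [0.5, 0.0, -2.2]
finger_gap: 13.8
grip_force: 33.1
```

Emit:
servo_tool:
  fingers: [0.005,0.005,0.005,0.005]
  linear:
    - [0,0,0.0005]
    - [0,0,0.001]
    - [0,0,0.0015]
    - [0,0,0.0015]
  rotation:
    - [0,0,0]
    - [0,0,0]
    - [0,0,0]
    - [0,0,0]

```text
time: 8.5
tool_pos: [472.7, 84.5, 140.9]
tcp_rot: [-180.0, 0.0, -170.0]
ft_force: [0.1, 0.4, -1.0]
finger_gap: 13.4
grip_force: 33.2
```

Emit:
servo_tool:
  fingers: [0.005,0.005,0.005]
  linear:
    - [0,0,0.0005]
    - [0,0,0.001]
    - [0,0,0.001]
  rotation:
    - [0,0,0]
    - [0,0,0]
    - [0,0,0]

```text
time: 8.8
tool_pos: [472.8, 84.5, 140.7]
tcp_rot: [-180.0, 0.0, -170.0]
ft_force: [-2.6, -0.6, 6.5]
finger_gap: 13.7
grip_force: 34.4
```

Emit:
servo_tool:
  fingers: [0.005,0.005,0.005]
  linear:
    - [0,0,0.0003]
    - [0,0,0.0005]
    - [0,0,0.0005]
  rotation:
    - [0,0,0]
    - [0,0,0]
    - [0,0,0]

```text
time: 9.1
tool_pos: [472.9, 84.5, 140.6]
tcp_rot: [-180.0, 0.0, -170.0]
ft_force: [-4.8, 0.0, 9.6]
finger_gap: 13.6
grip_force: 34.8
```

Contact at the expected height: the hook is seated on the plain rim. I'll ease the load slightly and slide along the rim (tool +y).

Emit:
servo_tool:
  fingers: [0.005,0.005,0.005,0.005,0.005,0.005,0.005,0.005,0.005,0.005]
  linear:
    - [0,0,-0.0006]
    - [0,0.001,-0.0006]
    - [0,0.003,-0.0006]
    - [0,0.006,-0.0006]
    - [0,0.009,-0.0006]
    - [0,0.012,-0.0006]
    - [0,0.015,-0.0006]
    - [0,0.018,-0.0006]
    - [0,0.02,-0.0006]
    - [0,0.02,-0.0006]
  rotation:
    - [0,0,0]
    - [0,0,0]
    - [0,0,0]
    - [0,0,0]
    - [0,0,0]
    - [0,0,0]
    - [0,0,0]
    - [0,0,0]
    - [0,0,0]
    - [0,0,0]

```text
time: 10.1
tool_pos: [470.0, 104.2, 140.7]
tcp_rot: [-180.0, 0.1, -170.0]
ft_force: [1.1, -3.7, 4.6]
finger_gap: 13.6
grip_force: 34.2
```

Emit:
servo_tool:
  fingers: [0.005,0.005,0.005,0.005,0.005,0.005,0.005]
  linear:
    - [0,0.003,0]
    - [0,0.006,0]
    - [0,0.009,0]
    - [0,0.012,0]
    - [0,0.015,0]
    - [0,0.017,0]
    - [0,0.018,0]
  rotation:
    - [0,0,0]
    - [0,0,0]
    - [0,0,0]
    - [0,0,0]
    - [0,0,0]
    - [0,0,0]
    - [0,0,0]

```text
time: 10.8
tool_pos: [466.7, 121.8, 140.6]
tcp_rot: [-179.9, 0.1, -170.0]
ft_force: [0.2, -4.9, 5.3]
finger_gap: 13.3
grip_force: 34.0
```

Run:
```python
from h import *;from bench import r
S=r.snapshot("scene");pickle.dump(S,open("d3.pkl","wb"))
c=S["frame"][120:200,290:430,::-1];cv2.imwrite("pics/c4.png",cv2.resize(c,(770,440),interpolation=cv2.INTER_CUBIC))
print(r.sense()["ft_force"])
```

```text
[ 0.03433892 -3.02368852  5.80446972]
```

View pics/c4.png

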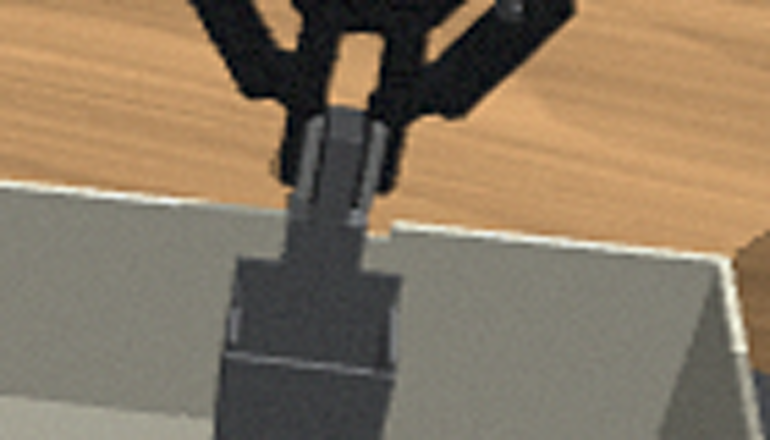

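The caddy hooks over the rim with its pocket inside. Notch's far end is at crop x≈390 and the neck's right edge at ≈366, so about 7 mm remain. I'll creep forward.

Emit:
servo_tool:
  fingers: [0.005,0.005,0.005,0.005,0.005]
  linear:
    - [0,0.001,0]
    - [0,0.002,0]
    - [0,0.003,0]
    - [0,0.004,0]
    - [0,0.005,0]
  rotation:
    - [0,0,0]
    - [0,0,0]
    - [0,0,0]
    - [0,0,0]
    - [0,0,0]

```text
time: 11.35
tool_pos: [465.4, 126.9, 140.1]
tcp_rot: [-180.0, 0.0, -170.0]
ft_force: [1.6, -3.4, 3.4]
finger_gap: 13.5
grip_force: 33.8
```

Emit:
servo_tool:
  fingers: [0.005,0.005]
  linear:
    - [0,0.0005,0]
    - [0,0.001,0]
  rotation:
    - [0,0,0]
    - [0,0,0]

```text
time: 11.55
tool_pos: [464.0, 128.3, 138.9]
tcp_rot: [179.9, -0.1, -170.0]
ft_force: [0.1, 0.6, -1.0]
finger_gap: 13.6
grip_force: 33.1
```

Emit:
servo_tool:
  fingers: [0.005,0.005]
  linear:
    - [0,0.0005,0]
    - [0,0.001,0]
  rotation:
    - [0,0,0]
    - [0,0,0]

```text
time: 11.75
tool_pos: [464.3, 129.1, 139.4]
tcp_rot: [180.0, -0.1, -170.0]
ft_force: [-0.6, 0.2, -1.1]
finger_gap: 13.6
grip_force: 33.1
```

The load vanished: the hook is over the notch. Lowering.

Emit:
servo_tool:
  fingers: [0.005,0.005,0.005,0.005]
  linear:
    - [0,0,0.001]
    - [0,0,0.002]
    - [0,0,0.003]
    - [0,0,0.003]
  rotation:
    - [0,0,0]
    - [0,0,0]
    - [0,0,0]
    - [0,0,0]

```text
time: 12.15
tool_pos: [464.6, 128.8, 136.6]
tcp_rot: [180.0, -0.0, -170.0]
ft_force: [-0.9, 0.1, -1.3]
finger_gap: 13.6
grip_force: 33.1
```

Emit:
servo_tool:
  fingers: [0.005,0.005,0.005,0.005]
  linear:
    - [0,0,0.001]
    - [0,0,0.002]
    - [0,0,0.0025]
    - [0,0,0.0025]
  rotation:
    - [0,0,0]
    - [0,0,0]
    - [0,0,0]
    - [0,0,0]

```text
time: 12.55
tool_pos: [464.7, 128.8, 134.3]
tcp_rot: [-180.0, -0.0, -170.0]
ft_force: [0.7, 0.5, -1.0]
finger_gap: 13.5
grip_force: 33.1
```

Emit:
servo_tool:
  fingers: [0.005,0.005,0.005]
  linear:
    - [0,0,0.0005]
    - [0,0,0.001]
    - [0,0,0.001]
  rotation:
    - [0,0,0]
    - [0,0,0]
    - [0,0,0]

```text
time: 12.85
tool_pos: [464.9, 128.8, 133.8]
tcp_rot: [-180.0, 0.0, -170.0]
ft_force: [-1.7, -0.6, 4.0]
finger_gap: 13.5
grip_force: 33.9
```

Down 7 mm from the plain rim, light contact — home. Release and retreat.

Emit:
servo_tool:
  fingers: [0.005,0.018,0.025,0.035,0.045,0.045,0.045]
  linear:
    - [0,0,-0.0003]
    - [0,0,-0.0003]
    - [0,0,-0.0003]
    - [0,0,-0.0003]
    - [0,0,-0.0003]
    - [0,0,-0.0003]
    - [0,0,-0.0003]
  rotation:
    - [0,0,0]
    - [0,0,0]
    - [0,0,0]
    - [0,0,0]
    - [0,0,0]
    - [0,0,0]
    - [0,0,0]

```text
time: 13.55
tool_pos: [464.8, 128.8, 133.7]
tcp_rot: [-180.0, 0.0, -170.0]
ft_force: [-0.0, 0.4, 0.3]
finger_gap: 45.1
grip_force: 0.0
```

Emit:
servo_tool:
  fingers: [0.045,0.045,0.045,0.045,0.045,0.045,0.045,0.045,0.045]
  linear:
    - [0,0,-0.005]
    - [0,0,-0.015]
    - [0,0,-0.03]
    - [0,0,-0.05]
    - [0,0,-0.075]
    - [0,0,-0.1]
    - [0,0,-0.125]
    - [0,0,-0.14]
    - [0,0,-0.145]
  rotation:
    - [0,0,0]
    - [0,0,0]
    - [0,0,0]
    - [0,0,0]
    - [0,0,0]
    - [0,0,0]
    - [0,0,0]
    - [0,0,0]
    - [0,0,0]

```text
time: 14.45
tool_pos: [465.8, 129.0, 281.7]
tcp_rot: [-180.0, 0.3, -170.0]
ft_force: [-0.4, -0.1, -0.5]
finger_gap: 44.8
grip_force: 0.0
```

Emit:
servo_tool:
  fingers: [0.045,0.045,0.045,0.045,0.045,0.045]
  linear:
    - [0.015,0,0]
    - [0.045,0,0]
    - [0.065,0,0]
    - [0.08,0,0]
    - [0.085,0,0]
    - [0.085,0,0]
  rotation:
    - [0,0,0]
    - [0,0,0]
    - [0,0,0]
    - [0,0,0]
    - [0,0,0]
    - [0,0,0]

```text
time: 15.05
tool_pos: [380.8, 114.1, 278.4]
tcp_rot: [180.0, -0.0, -170.0]
ft_force: [-0.5, 0.1, -0.8]
finger_gap: 44.7
grip_force: 0.0
```

Run:
```python
from h import *;from bench import r
im=np.zeros((600,800,3),np.uint8);d={}
S=r.snapshot("scene");d["scene"]=S
im[:480]=0
im[:440,:770]=cv2.resize(S["frame"][120:200,290:430,::-1],(770,440),interpolation=cv2.INTER_CUBIC)
im[445:595,:200]=cv2.resize(S["frame"][:,:,::-1],(200,150),interpolation=cv2.INTER_AREA)
cv2.imwrite("pics/c5.png",im);pickle.dump(d,open("d4.pkl","wb"))
# did anything move: diff vs start outside arm
d0=pickle.load(open("d0.pkl","rb"))["scene"]["frame"].astype(int);df=(abs(S["frame"].astype(int)-d0).max(2)>50).astype(np.uint8)
df=cv2.morphologyEx(df,cv2.MORPH_OPEN,np.ones((3,3)));print(cv2.connectedComponentsWithStats(df)[2])
```

```text
[[     0      0    512    384 180717]
 [   311      0      3      2      6]
 [   350      0     79     72   2399]
 [   337     12      7      5     33]
 [   338     22      8     11     38]
 [   341     35      7      9     41]
 [   381     53      3      3      9]
 [   349     54      3      6     18]
 [   380     58      3      3      9]
 [   223     73      3      3      9]
 [   225     72     50     16    498]
 [   207     74     11      5     49]
 [    92     80     35      9    176]
 [   161     80      5      3     15]
 [   167     80      4      4     16]
 [   220     81      4      3     12]
 [   189     82      3      3      9]
 [   183     84      3      3      9]
 [   195     84     23      6     92]
 [   228     86      3      3      9]
 [   141    105      5      3     15]
 [   226    106     14      7     76]
 [   291    107      3      3      9]
 [   241    108     46     14    468]
 [   217    113      8      6     44]
 [   188    115      6      5     24]
 [   237    114      3      3      9]
 [   153    116      3      3      9]
 [   195    116      4      5     16
[... 822 characters left out ...]
      3      9]
 [   218    167      7      4     26]
 [   196    169      3      3      9]
 [   278    169      3      6     18]
 [   259    172      4      4     15]
 [   264    173      6      5     25]
 [   177    183      3      3      9]
 [   277    182      3      5     15]
 [   237    186     17      9     98]
 [   332    188     32     19    475]
 [   224    191      3      3      9]
 [   228    191      3      3      9]
 [   255    190      5      3     15]
 [   152    203      3      3      9]
 [   170    202      8      5     27]
 [   142    204      4      3     12]
 [   156    204      3      3      9]
 [   175    213      3      3      9]
 [   179    214     18      7     73]]
```

View pics/c5.png

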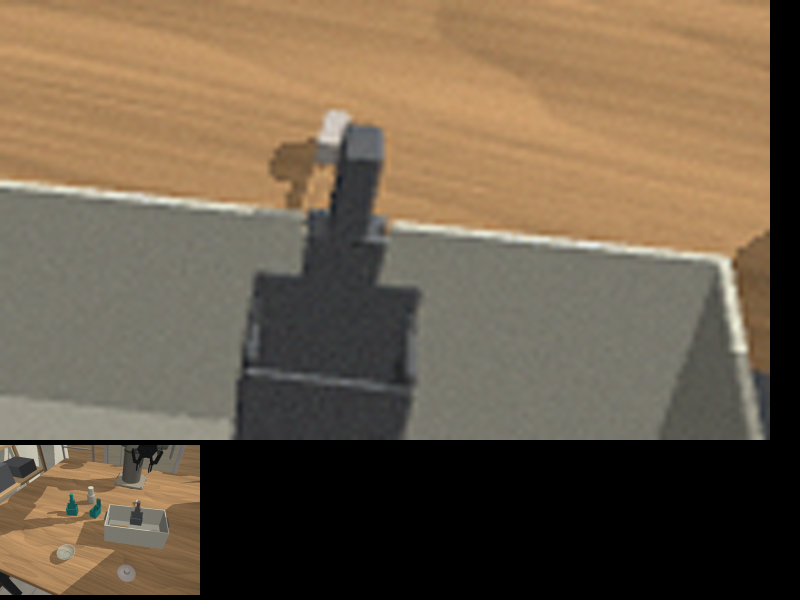

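The picture shows the bridge sunk between the notch ends (crop x≈305–390), the pocket hanging inside, and the box and the other objects unmoved.

```bash
python3 -c "
from bench import r
print(r.hand_in())"
```

```text
the job is handed in; nothing more can be done
None
```

The grey caddy is hooked over the near rim and dropped 7 mm home into the notch, with its pocket inside the box. It has been released, and the job was handed in at about 15 s. Readings on the rim stayed around 10 N, and the last picture showed the box and bystanders where they were.

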